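Hold back the belt tensioner of the soap loaf cutter

ROBOT

A 6-joint arm with a two-finger parallel gripper is mounted at the origin on the work surface. World frame = base frame: x ahead of the robot, y to its left, z up, the work surface at z = 0. Lengths are in m, angles in rad, forces in N, time in s.
With the tool pointing down it reaches from about 0.35 to 0.775 m from the base axis. Payload 7.3 kg.
Tool frame: the origin (TCP) lies at the very end of the fingers, on their centre line; the grasp point (between the pads) lies 19 mm behind it; z points along the fingers, y is the line along which they close (so a half turn about z gives the same grasp; the last joint's range is limited). The gripper opens to 92 mm and grips with 3 to 60 N. Pads are 19 mm wide; open, the fingers measure 130 mm over their backs; the gripper's body (75 mm by 190 mm) begins 47 mm behind the grasp point.
Start: joints at [1.151, 0.342, 1.524, -0, 1.275, -0.146], TCP at [0.142, 0.505, 0.227] pointing down, gripper open.
Joint ranges: [-2.53, 2.53], [-0.77, 2.02], [0.04, 2.7], [-1, 4.14], [0.28, 2.66], [-3.11, 3.11]. Speed limits (rad/s): [2.57, 2.57, 3.14, 3.14, 3.14, 3.14].

INTERFACE

Orientations are given as [roll, pitch, yaw] about the fixed x, y, z axes, in that order (R = Rz(yaw) Ry(pitch) Rx(roll)).
In Python, from cell import observe, read_camera, get_calibration, hand_in, search_frame gives the robot as it stands.
- The arm moves only by the tool step_arm, never from a script. Its argument "commands" is a list of rows, each an object with "translation": the shift along the tool's x, y, z in mm, a list of three; "roll": the turn about the tool's z in rad. In form: [{"translation": [x, y, z], "roll": roll}, ...]. A call has 1 to 20 rows; each row shifts and turns the commanded pose from where the row before left it, along the tool's axes as they then stand; what a row does not reach is not made up. A row lasts 1/12 s, in which the tool goes at most 41.7 mm and 7.16 degrees, less where a joint would pass 70% of its speed; a pose out of reach is approached as far as the arm can. A call is refused whole if a number of a shift passes 41.7 or a number of a turn 0.125, either way. A call with a gripper value outside its range is refused whole. "fingers" is the opening, from 0 (shut) to 1 (fully open), set as the call begins (left out, the last holds). The fingers move at their own pace and stop on an object; "grip_force" is the grip in N (left out, the last holds). Time passes only in rows, so rows that do not move let the fingers close. It gives the time, the measured TCP pose, the force, the opening and the grip force at its end, in the units of the state.
- observe(): the state, without advancing time (a new reading comes with each control period).
- read_camera(name): name is "scene" or "top" or "wrist"; returns the picture (420x560x3 uint8, red, green, blue); there is no depth.
- get_calibration(name): a dict with "camera_matrix" (3x3 intrinsics, pixels), "world_from_camera" (4x4, takes a point from camera to world coordinates). Camera axes: x right, y up, looking along -z (the intrinsics and any distortion apply to the point x, -y, -z); pixel columns grow to the right and rows downward; lengths in m; the calibration is good to about 2 mm. A picture is of the moment at which its call begins: read the wrist's pose just before it. get_calibration takes no time and is no camera call; for the wrist camera it gives the pose at the moment of the call.
- hand_in(): hands the job in; it is judged then, once.
Trained networks look in the newest picture that a camera, given by its name, has taken for a name from the list of things; names that differ only in an ending like _2 or _b are one class to them, and where a whole thing is asked for, a point or a joint stands for the part that bears it (a point fixed in the world has none). Each returns a list of dicts, best first, with "confidence" (0 to 1); they miss things now and then, are a little off and sometimes report something else, mostly with a low value. They report only what shows in the picture. A call takes as long as a camera call.
- search_frame(camera, name): "at" ([x, y, z] in m, in world coordinates, good to about 4 mm: the middle of the surface that is visible of it).
The state is a dict: "time": time; "qpos": joint angles; "qvel": joint speeds; "joint_efforts": joint torques, N m; "tool_pos": TCP position; "tool_rot": TCP orientation; "contact_force": force on the tool from outside, world axes, zero at the start; "torque": the same for the moment, N m; "opening": finger opening in m; "grip_force": force on a finger pad.
Only numpy, scipy, OpenCV 4.12 (cv2) and the standard library are available. Lean on these libraries where they do the work, as an engineer would, in place of code of your own. Each camera call takes 0.05 s, during which the arm holds its last target. There are 200 camera calls.

TASK

The drive belts are off the blue two-lane soap cutter, and one of its two sprung tensioner arms is already latched back on the last tooth of its ratchet: leave that one as it is. Push the other arm back, against its spring, past the last click of its ratchet and a centimetre or so farther, so that its pawl has dropped in but bears no load, and finish holding the arm there with the gripper, without letting go, while I slip the new belt round its idler. Do not shift the dish and spanner on the deck or the things lying on the table.

Things in the scene. Friction and masses are not known exactly. Their poses are not given: they have to be found in the camera images.
- swing_a (a joint): Angle (rad) of tensioner arm A about its upright pivot. 0 = fully sprung out against its rest; grows as the arm is pushed back, that is anticlockwise seen from above. Its ratchet has three teeth: the pawl clicks in and catches the arm, if it is let go, at about 0.17, 0.35 and 0.53 (the last tooth); the back stop is at 0.72. A spring always drives the arm towards 0 (felt at the handle: about 3 N at 0, 8 N at 0.65, and some 2 N more while the pawl climbs a tooth).
- handle_a (a point): Point on the axis of the upright handle at the free end of tensioner arm A: a black plastic sleeve, 17 mm across and 64 mm tall, that turns freely on its pin; the point lies 45 mm above the sleeve's lower end and 19 mm below its top, about 160 mm above the table, and 140 mm level distance from the pivot axis. z is up. Nothing within 60 mm of it stands higher than the sleeve's lower half.
- pivot_a (a point): Point on the upright pivot axis of tensioner A, at the same height as its handle point; the handle travels on a level circle of radius 140 mm about it. z is up. The point's x axis is the cutter's lengthways direction, away from the robot: with the arm at 0.36 the handle lies straight along -y from here.
- lever_a: The moving part of tensioner A: a steel arm 24 mm wide and 10 mm thick from the pivot hub to the handle, with a coil spring and a 111 mm toothed ratchet disc at the hub, the idler block with its white 44 mm idler roller 82 mm out (top about 141 mm above the table) and the black handle at 140 mm. Origin on the pivot axis, level with the cutter's deck (80 mm above the table).
- pawl_a (a joint): Travel (m) of tensioner A's steel pawl slider, sprung towards the ratchet disc, on the robot's side of the pivot. It reads about 0.0014 between the first teeth, rises to about 0.006 on each tooth's crest, snaps down at each click, and reads 0 (to within 0.0005) once it has dropped in behind the last tooth.
- swing_b (a joint): Angle (rad) of tensioner arm B about its upright pivot. 0 = fully sprung out against its rest; grows as the arm is pushed back, that is anticlockwise seen from above. Its ratchet has three teeth: the pawl clicks in and catches the arm, if it is let go, at about 0.17, 0.35 and 0.53 (the last tooth); the back stop is at 0.72. A spring always drives the arm towards 0 (felt at the handle: about 3 N at 0, 8 N at 0.65, and some 2 N more while the pawl climbs a tooth).
- handle_b (a point): Point on the axis of the upright handle at the free end of tensioner arm B: a black plastic sleeve, 17 mm across and 64 mm tall, that turns freely on its pin; the point lies 45 mm above the sleeve's lower end and 19 mm below its top, about 160 mm above the table, and 140 mm level distance from the pivot axis. z is up. Nothing within 60 mm of it stands higher than the sleeve's lower half.
- pivot_b (a point): Point on the upright pivot axis of tensioner B, at the same height as its handle point; the handle travels on a level circle of radius 140 mm about it. z is up. The point's x axis is the cutter's lengthways direction, away from the robot: with the arm at 0.36 the handle lies straight along -y from here.
- lever_b: The moving part of tensioner B: a steel arm 24 mm wide and 10 mm thick from the pivot hub to the handle, with a coil spring and a 111 mm toothed ratchet disc at the hub, the idler block with its white 44 mm idler roller 82 mm out (top about 141 mm above the table) and the black handle at 140 mm. Origin on the pivot axis, level with the cutter's deck (80 mm above the table).
- pawl_b (a joint): Travel (m) of tensioner B's steel pawl slider, sprung towards the ratchet disc, on the robot's side of the pivot. It reads about 0.0014 between the first teeth, rises to about 0.006 on each tooth's crest, snaps down at each click, and reads 0 (to within 0.0005) once it has dropped in behind the last tooth.
- dish: Small steel dish for screws, 54 mm across and 18 mm tall, loose on the cutter's deck between the two tensioners. Origin under its centre.
- wrench: Steel spanner, 130 mm long, lying on the deck between the two tensioners, behind the dish. Origin at its middle, lengthways along its x.
- guard: Blue sheet-metal belt guard taken off the cutter, 300 x 240 x 43 mm, lying on the table to the left of the cutter. Origin under its centre.
- bar0: Cut soap bar, tan with a dark stripe, 85 x 60 x 20 mm, lying on the table to the right of the cutter. Origin under its centre.
- bar1: Cut soap bar, pale with a brown stripe, 85 x 60 x 20 mm, lying on the table to the right of the cutter. Origin under its centre.
- bar2: Cut soap bar, brown with a tan stripe, 85 x 60 x 20 mm, lying on the table to the right of the cutter. Origin under its centre.
- jar: Closed amber jar, 72 mm across and 85 mm tall, on the table to the right of the cutter. Origin under its centre.
- slide_a: The pawl slider of tensioner A: a steel blade 12 mm wide and about 65 mm long in an aluminium guide, with a round pull knob at its end towards the robot. Origin at its nose, 96 mm above the table.
- slide_b: The pawl slider of tensioner B: a steel blade 12 mm wide and about 65 mm long in an aluminium guide, with a round pull knob at its end towards the robot. Origin at its nose, 96 mm above the table.

How it is judged:
By the outcome, as a careful person would: the job done as asked, in the order asked, and still so for the second after the job is handed in, while the arm keeps its last pose, push and grip.
It also fails if it takes over 32 s, if anything falls off the work surface, if the arm or the gripper's body presses on something with over 40 N, if the wrist force passes 120 N, or if a joint passes its speed limit or range.

## Working session

There is one attempt and no reset: what is moved stays moved. The work goes in short steps, Python scripts to look and compute and a tool call to move; the robot and the scene stay as the last step left them, time stands still between calls to the robot, and variables do not carry over. Pictures are saved under pics/ and viewed, at most 10 in all, crops included, and the job is handed in when it is done.

Besides the shell and the picture viewer there is one more tool, called after ">>>" by a JSON object that holds its "method" and its "body". step_arm: Moves the arm, as the interface text tells. Its arguments: {"type":"object","properties":{"commands":{"type":"array"},"fingers":{"type":"number"},"grip_force":{"type":"number"}},"required":["commands"]}

```bash
mkdir -p pics
python3 - <<'E'
from cell import *
import cv2
s=observe();print(s['time'],s['tool_pos'],s['tool_rot'],s['opening'])
for c in ['top','scene']:
    cv2.imwrite(f'pics/{c}1.png',read_camera(c)[:,:,::-1])
    for n in ['handle_a','pivot_a','lever_a','slide_a','dish','wrench']:
        print(c,n,[( [round(float(v),3) for v in d['at']],round(d['confidence'],2)) for d in search_frame(c,n)[:4]])
E
```

```text
0.0 [0.14176788 0.50505894 0.22603911] [-3.14003760e+00 -2.33640543e-04  2.86776649e+00] 0.09183589286187178
top handle_a [([0.52, 0.268, 0.1], 0.49), ([0.624, 0.12, 0.171], 0.46)]
top pivot_a [([0.59, -0.097, 0.085], 0.69), ([0.619, 0.198, 0.086], 0.69), ([0.52, -0.155, 0.167], 0.41)]
top lever_a [([0.568, -0.051, 0.097], 0.91)]
top slide_a [([0.486, -0.024, 0.102], 0.58)]
top dish [([0.528, 0.065, 0.087], 0.75), ([0.52, -0.152, 0.167], 0.51)]
top wrench [([0.664, 0.046, 0.09], 0.77), ([0.57, -0.054, 0.093], 0.46)]
scene handle_a [([0.609, -0.069, 0.096], 0.6)]
scene pivot_a [([0.646, 0.218, 0.095], 0.72), ([0.606, -0.066, 0.098], 0.68)]
scene lever_a [([0.584, -0.038, 0.105], 0.77), ([0.637, 0.247, 0.111], 0.76), ([0.639, 0.127, 0.154], 0.46)]
scene slide_a [([0.517, 0.272, 0.102], 0.59), ([0.636, 0.25, 0.109], 0.32)]
scene dish [([0.637, 0.129, 0.153], 0.27), ([0.584, -0.038, 0.104], 0.23)]
scene wrench [([0.668, 0.048, 0.087], 0.6)]
```

View pics/top1.png

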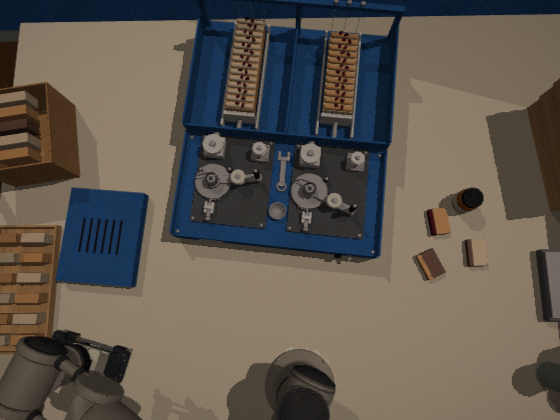

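View pics/scene1.png

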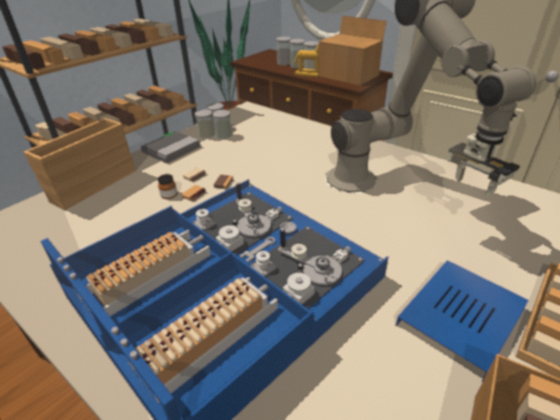

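The left arm (handle ~(257,175), pivot ~(211,180)) is swung back and latched. The right arm (handle ~(352,210), pivot ~(309,190)) is sprung out, so it is the target. I'll zoom in to refine the geometry.

```bash
cat > h.py <<'E'
from cell import *
import numpy as np, cv2
def ray(c,u,v):
    k=get_calibration(c);K=np.array(k['camera_matrix']);T=np.array(k['world_from_camera'])
    d=np.linalg.inv(K)@[u,v,1];d=T[:3,:3]@(d*[1,-1,-1]);return T[:3,3],d
def at(c,u,v,z):
    o,d=ray(c,u,v);return o+d*(z-o[2])/d[2]
E
python3 - <<'E'
from h import *
print(get_calibration('top').keys(),get_calibration('top'))
a=cv2.imread('pics/top1.png')[130:250,170:390];cv2.imwrite('pics/c1.png',cv2.resize(a,None,fx=3.6,fy=3.6,interpolation=2))
b=cv2.imread('pics/scene1.png')[170:310,180:380];cv2.imwrite('pics/c2.png',cv2.resize(b,None,fx=4,fy=4,interpolation=2))
E
```

```text
dict_keys(['camera_matrix', 'world_from_camera']) {'camera_matrix': array([[408.41060281,   0.        , 282.26123472],
       [  0.        , 408.41060281, 211.63288001],
       [  0.        ,   0.        ,   1.        ]]), 'world_from_camera': array([[-0.00670837,  0.98496045, -0.17264969,  0.30787477],
       [-0.99985218, -0.00934009, -0.01443525,  0.02928103],
       [-0.01583071,  0.17252733,  0.98487751,  1.32676438],
       [ 0.        ,  0.        ,  0.        ,  1.        ]])}
```

View pics/c1.png

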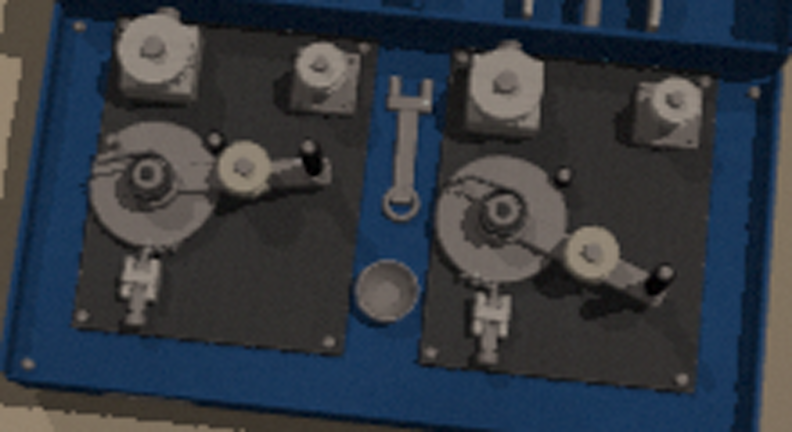

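View pics/c2.png

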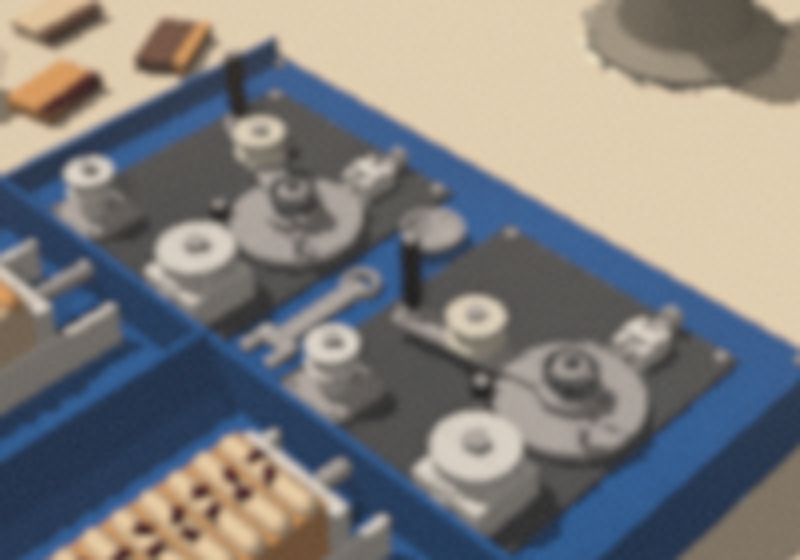

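Run:
```python
from h import *
def A(u,v,z): return at('top',(u+.5)/3.6+170-.5,(v+.5)/3.6+130-.5,z)
def S(u,v,z): return at('scene',(u+.5)/4+180-.5,(v+.5)/4+170-.5,z)
np.set_printoptions(precision=4,suppress=True)
s=[A(u,v,.082) for u,v in [(430,353),(682,380),(706,82),(460,58)]]
for a,b in [(0,1),(3,2)]: d=s[a]-s[b];print('yaw',np.arctan2(-d[0],d[1]))
for a,b in [(0,3),(1,2)]: d=s[b]-s[a];print('yaw',np.arctan2(d[1],d[0]))
for nm,h,i,hub in [('R',(665,270),(592,253),(503,208)),('L',(309,146),(243,166),(148,174))]:
    H=A(*h,.179);I=A(*i,.141);print(nm,H,I,np.linalg.norm((H-I)[:2]),'piv from idler',H+(I-H)*140/58)
    for z in (.11,.12,.13,.14):
        P=A(*hub,z);d=H-P;print(z,P,np.linalg.norm(d[:2]),'ang',np.arctan2(d[0],-d[1]))
print('scene',S(235,60,.179),S(261,131,.141),S(411,240,.179),S(475,312,.141),S(294,187,.13),S(572,364,.13))
```

```text
yaw -0.11648113951617896
yaw -0.11382280859520764
yaw -0.11008964399924175
yaw -0.11852927005460911
R [ 0.5274 -0.1598  0.179 ] [ 0.5495 -0.1068  0.141 ] 0.05741280997764417 piv from idler [ 0.5807 -0.0319  0.0873]
0.11 [ 0.5955 -0.0361  0.11  ] 0.14116720840075409 ang -0.5031279505589222
0.12 [ 0.5931 -0.0356  0.12  ] 0.14051798591133835 ang -0.486546561890435
0.13 [ 0.5907 -0.0351  0.13  ] 0.13990775010904344 ang -0.46981589266032203
0.14 [ 0.5884 -0.0345  0.14  ] 0.1393370132292504 ang -0.45294340662117355
L [0.6322 0.1232 0.179 ] [0.6263 0.1813 0.141 ] 0.05837877410672345 piv from idler [0.618  0.2634 0.0873]
0.11 [0.6284 0.2665 0.11  ] 0.14339794543189496 ang 0.025899505349271403
0.12 [0.6258 0.2646 0.12  ] 0.1415423012812717 ang 0.04486498813618541
0.13 [0.6232 0.2626 0.13  ] 0.1397389097208826 ang 0.06432714024851853
0.14 [0.6205 0.2607 0.14  ] 0.137989819436206 ang 0.08429040188582824
scene [ 0.5294 -0.153   0.179 ] [ 0.5565 -0.1007  0.141 ] [0.6296 0.1227 0.179 ] [0.6304 0.1825 0.141 ] [ 0.5879 -0.0353  0.13  ] [0.6228 0.2632 0.13  ]
```

The right arm's swing is about 0.00 and the left's about 0.54, so the right arm is the one to push. Cutter yaw is -0.115, the right pivot is at about (0.590,-0.036) and the handle at about (0.527,-0.158). Next I turn the tool and move above the handle.

>>> {"method": "step_arm", "body": {"commands": [{"translation": [0,0,-4],"roll": 0.1225},{"translation": [0,0,-4],"roll": 0.1225},{"translation": [0,0,-4],"roll": 0.1225},{"translation": [0,0,-4],"roll": 0.1225},{"translation": [0,0,-4],"roll": 0.1225},{"translation": [0,0,-4],"roll": 0.1225},{"translation": [0,0,-4],"roll": 0.1225},{"translation": [0,0,-4],"roll": 0.1225},{"translation": [0,0,-4],"roll": 0.1225},{"translation": [0,0,-4],"roll": 0.1225},{"translation": [0,0,-4],"roll": 0.1225},{"translation": [0,0,-4],"roll": 0.1225}], "fingers": 1}}

```text
time: 1.7
tool_pos: [0.142, 0.5054, 0.275]
tool_rot: [3.142, -0.0, 1.392]
contact_force: [-0.5, 0.6, -0.1]
opening: 0.0918
grip_force: 0.0
```

>>> {"method": "step_arm", "body": {"commands": [{"translation": [-29.3,24.7,0],"roll": 0},{"translation": [-29.3,24.7,0],"roll": 0},{"translation": [-29.3,24.7,0],"roll": 0},{"translation": [-29.3,24.7,0],"roll": 0},{"translation": [-29.3,24.7,0],"roll": 0},{"translation": [-29.3,24.7,0],"roll": 0},{"translation": [-29.3,24.7,0],"roll": 0},{"translation": [-29.3,24.7,0],"roll": 0},{"translation": [-29.3,24.7,0],"roll": 0},{"translation": [-29.3,24.7,0],"roll": 0},{"translation": [-29.3,24.7,0],"roll": 0},{"translation": [-29.3,24.7,0],"roll": 0},{"translation": [-29.3,24.7,0],"roll": 0},{"translation": [-29.3,24.7,0],"roll": 0},{"translation": [-29.3,24.7,0],"roll": 0},{"translation": [-29.3,24.7,0],"roll": 0},{"translation": [-29.3,24.7,0],"roll": 0}]}}

```text
time: 3.12
tool_pos: [0.4704, -0.0595, 0.2749]
tool_rot: [3.141, -0.0, 1.397]
contact_force: [0.7, 0.9, -0.6]
opening: 0.0919
grip_force: 0.0
```

Run:
```python
from h import *
s=observe();print(s['time'],s['tool_pos'],s['tool_rot'])
k=get_calibration('wrist');im=read_camera('wrist');np.save('w1.npy',{k2:np.array(v) for k2,v in k.items()},allow_pickle=True)
print(k)
for n in ['handle_a','handle_b','pivot_b']: print(n,search_frame('wrist',n)[:3])
cv2.imwrite('pics/w1.png',im[:,:,::-1])
```

```text
3.1167 [ 0.47042979 -0.0594885   0.27485022] [ 3.14106269e+00 -1.21021548e-04  1.39732442e+00]
{'camera_matrix': array([[359.21837939,   0.        , 282.56587383],
       [  0.        , 359.21837939, 211.28900031],
       [  0.        ,   0.        ,   1.        ]]), 'world_from_camera': array([[ 9.84995869e-01,  1.64569320e-01,  5.19622668e-02,
         4.83297702e-01],
       [-1.72576848e-01,  9.40341549e-01,  2.93214942e-01,
         2.04805691e-02],
       [-6.08094710e-04, -2.97782991e-01,  9.54633396e-01,
         4.33579842e-01],
       [ 0.00000000e+00,  0.00000000e+00,  0.00000000e+00,
         1.00000000e+00]])}
handle_a [{'at': [0.5237, -0.1501, 0.1469], 'confidence': 0.86}]
handle_b [{'at': [0.5237, -0.1501, 0.1469], 'confidence': 0.86}]
pivot_b [{'at': [0.5897, -0.0708, 0.0881], 'confidence': 0.68}, {'at': [0.492, 0.1036, 0.0831], 'confidence': 0.53}]
```

View pics/w1.png

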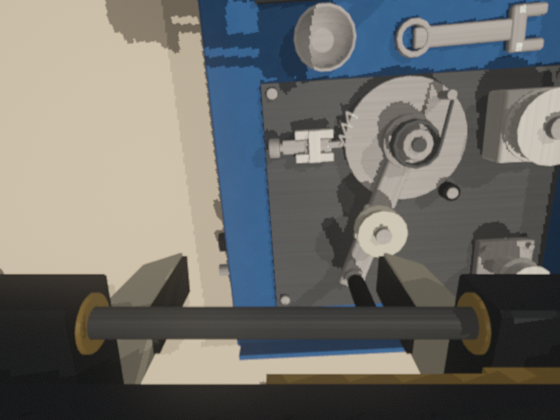

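The wrist picture shows the hub at (417,145), the idler at (383,235), and the sleeve's foot at about (351,275) rising towards (375,305), where the gripper hides it.

Run:
```python
from h import *
print(at('wrist',351,274,.117),at('wrist',382,235,.141),at('wrist',417,145,.13),at('wrist',417,145,.12))
T=np.linalg.inv(np.array(get_calibration('wrist')['world_from_camera']));K=np.array(get_calibration('wrist')['camera_matrix'])
for p in [(.527,-.158,.117),(.527,-.158,.16),(.527,-.158,.179)]:
    c=(T@[*p,1])[:3]*[1,-1,-1];c=K@c;print(c[:2]/c[2])
```

```text
[ 0.51958779 -0.14956462  0.117     ] [ 0.54775845 -0.10388886  0.141     ] [ 0.5864344  -0.03343082  0.13      ] [ 0.58984898 -0.0352532   0.12      ]
[359.54882993 280.47534413]
[369.59879463 304.39293631]
[374.93754645 317.09846242]
```

>>> {"method": "step_arm", "body": {"commands": [{"translation": [-21.4,17.8,0],"roll": 0},{"translation": [-21.4,17.8,0],"roll": 0},{"translation": [-21.4,17.8,0],"roll": 0},{"translation": [-21.4,17.8,0],"roll": 0},{"translation": [0,0,0],"roll": 0},{"translation": [0,0,22],"roll": 0},{"translation": [0,0,22],"roll": 0},{"translation": [0,0,22],"roll": 0},{"translation": [0,0,22],"roll": 0},{"translation": [0,0,20],"roll": 0},{"translation": [0,0,20],"roll": 0},{"translation": [0,0,0],"roll": 0},{"translation": [0,0,0],"roll": 0}]}}

```text
time: 4.4
tool_pos: [0.5246, -0.1524, 0.1467]
tool_rot: [-3.14, -0.001, 1.399]
contact_force: [1.0, -0.2, 2.0]
opening: 0.0917
grip_force: 0.0
```

>>> {"method": "step_arm", "body": {"commands": [{"translation": [0,0,0],"roll": 0},{"translation": [0,0,0],"roll": 0},{"translation": [0,0,0],"roll": 0},{"translation": [0,0,0],"roll": 0},{"translation": [0,0,0],"roll": 0},{"translation": [0,0,0],"roll": 0},{"translation": [0,0,0],"roll": 0},{"translation": [0,0,0],"roll": 0},{"translation": [0,0,0],"roll": 0},{"translation": [0,0,0],"roll": 0},{"translation": [0,0,0],"roll": 0},{"translation": [0,0,0],"roll": 0}], "fingers": 0, "grip_force": 15}}

```text
time: 5.4
tool_pos: [0.5255, -0.1541, 0.1467]
tool_rot: [3.141, -0.0, 1.398]
contact_force: [6.6, 0.0, -1.4]
opening: 0.0165
grip_force: 15.2
```

Run:
```python
from h import *
s=observe();print(s['time'],s['tool_pos'],s['tool_rot'],s['opening'],s['grip_force'],s['contact_force'])
cv2.imwrite('pics/w2.png',read_camera('wrist')[:,:,::-1])
```

```text
5.4 [ 0.52549341 -0.15409956  0.14671181] [ 3.14097408e+00 -9.93417455e-05  1.39771330e+00] 0.01654552526029493 15.22857203555759 [ 6.61904942e+00  6.35429595e-03 -1.35750605e+00]
```

View pics/w2.png

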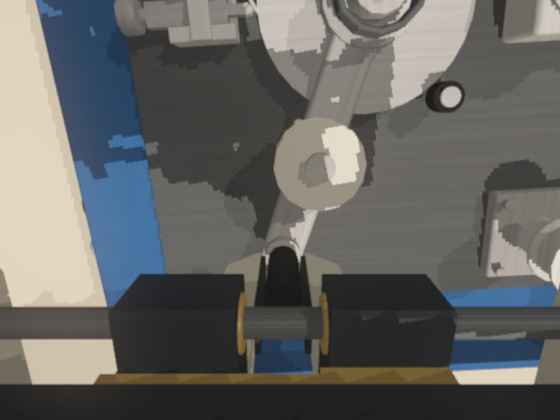

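The sleeve is held (opening 16.5 mm). Now a firmer grip and the first part of the arc.

>>> {"method": "step_arm", "body": {"commands": [{"translation": [0,0,0],"roll": 0},{"translation": [0,0,0],"roll": 0},{"translation": [-1.56,5.38,0],"roll": 0},{"translation": [-1.34,5.44,0],"roll": 0},{"translation": [-1.12,5.49,0],"roll": 0},{"translation": [-0.9,5.53,0],"roll": 0},{"translation": [-0.68,5.56,0],"roll": 0},{"translation": [-0.46,5.58,0],"roll": 0},{"translation": [-0.24,5.6,0],"roll": 0},{"translation": [0,5.6,0],"roll": 0},{"translation": [0.21,5.6,0],"roll": 0},{"translation": [0.44,5.58,0],"roll": 0},{"translation": [0,0,0],"roll": 0},{"translation": [0,0,0],"roll": 0}], "grip_force": 30}}

```text
time: 6.62
tool_pos: [0.5776, -0.1692, 0.1466]
tool_rot: [-3.138, 0.0, 1.398]
contact_force: [-5.7, 0.0, 3.2]
opening: 0.0163
grip_force: 30.0
```

Run:
```python
from h import *
s=observe();print(s['time'],s['tool_pos'],s['tool_rot'],s['opening'],s['grip_force'],s['contact_force'])
P=np.array([.590,-.036]);d=np.array(s['tool_pos'][:2])-P
print(np.linalg.norm(d),np.arctan2(d[0],-d[1])+.475)
```

```text
6.6167 [ 0.57761962 -0.16924125  0.14662664] [-3.13801092e+00  1.61837409e-04  1.39780111e+00] 0.016328161813443393 30.000403616577387 [-5.65469233  0.02138725  3.23676733]
0.13381518980434307 0.3823490347683011
```

>>> {"method": "step_arm", "body": {"commands": [{"translation": [0.66,5.56,0],"roll": 0},{"translation": [0.88,5.53,0],"roll": 0},{"translation": [1.1,5.49,0],"roll": 0},{"translation": [1.32,5.44,0],"roll": 0},{"translation": [1.54,5.38,0],"roll": 0},{"translation": [0.85,2.7,0],"roll": 0},{"translation": [0,0,0],"roll": 0},{"translation": [0,0,0],"roll": 0},{"translation": [0,0,0],"roll": 0}]}}

```text
time: 7.37
tool_pos: [0.6079, -0.1686, 0.1466]
tool_rot: [-3.137, 0.001, 1.398]
contact_force: [-6.8, -1.5, 4.3]
opening: 0.0164
grip_force: 30.0
```

Run:
```python
from h import *
s=observe();print(s['time'],s['tool_pos'],s['tool_rot'],s['opening'],s['grip_force'],s['contact_force'])
P=np.array([.590,-.036]);d=np.array(s['tool_pos'][:2])-P
print(np.linalg.norm(d),np.arctan2(d[0],-d[1])+.475)
w=read_camera('wrist')[:,:,::-1];t=read_camera('top')[:,:,::-1]
t=cv2.resize(t[130:250,170:390],None,fx=2.5,fy=2.5,interpolation=2)
cv2.imwrite('pics/w3.png',w);cv2.imwrite('pics/t3.png',t)
```

```text
7.3667 [ 0.60786834 -0.16861143  0.14660461] [-3.13728823e+00  9.51149970e-04  1.39762153e+00] 0.01643233753189746 30.00048908405006 [-6.81947096 -1.5358067   4.27522396]
0.13380982741857206 0.6089354084547398
```

View pics/w3.png

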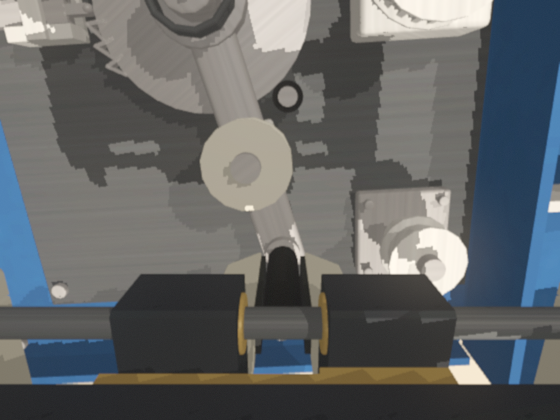

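View pics/t3.png

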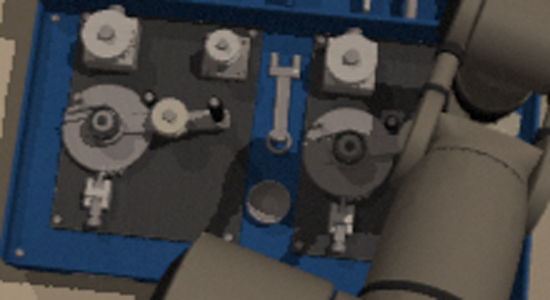

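The wrist view shows the sleeve still between the pads and the idler at (247,166). The top view shows the left arm, dish and spanner unmoved. I'll cross-check the swing angle from the idler position, and check that the arm, dish and spanner are still.

Run:
```python
from h import *
s=observe();p=np.array(s['tool_pos'])
I3=at('wrist',247,163,.141); I2=at('wrist',320,164,.141)+np.array([.5255,-.1541,0])-[p[0],p[1],0]
P=np.array([.590,-.036])
for I in(I2,I3):
    d=I[:2]-P;print(I,np.linalg.norm(d),np.arctan2(d[0],-d[1])+.475)
print('chord',2*np.arcsin(np.linalg.norm((I3-I2)[:2])/.164))
print(s['time'],p,s['contact_force'],s['grip_force'])
read_camera('top')
for n in ['dish','wrench']: print(n,search_frame('top',n)[:1])
```

```text
[ 0.55029885 -0.10511054  0.141     ] 0.07970224473545541 -0.046427328446209004
[ 0.59959348 -0.11342266  0.141     ] 0.0780147665686181 0.5982821187481122
chord 0.619499323298061
7.4667 [ 0.60779334 -0.16862332  0.14660146] [-7.4114195  -1.06035141  3.65623521] 30.000266544520855
dish [{'at': [0.5304, 0.0685, 0.0896], 'confidence': 0.6}]
wrench [{'at': [0.5221, 0.272, 0.1005], 'confidence': 0.64}]
```

```bash
python3 -c "
from cell import *
print(hand_in())"
```

```text
the job is handed in; nothing more can be done
None
```

The right-hand tensioner arm is pushed back to about 0.61 rad, roughly 1 cm past its last click, and the gripper is still holding it there at 30 N. I inferred that its pawl has dropped in from the angle and the spring force, not by seeing it. In the overhead view the latched left arm, dish and spanner looked unmoved; I didn't re-check the things lying on the table. The job is handed in.

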